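Put the watch case away with its movement

ROBOT

A 6-joint arm with a two-finger parallel gripper is mounted at the origin on the work surface. World frame = base frame: x ahead of the robot, y to its left, z up, the work surface at z = 0. Lengths are in mm, angles in rad, forces in N, time in s.
With the tool pointing down it reaches from about 400 to 925 mm from the base axis. Payload 12.5 kg.
Tool frame: the origin (TCP) lies midway between the tips of the shut fingers; the grasp point (between the pads) lies 19 mm behind it; z points along the fingers, y is the line along which they close (so a half turn about z gives the same grasp; the last joint's range is limited). The gripper opens to 95 mm and grips with 3 to 60 N. Pads are 20 mm wide; open, the fingers measure 119 mm over their backs; the gripper's body (75 mm by 180 mm) begins 59 mm behind the grasp point.
Start: joints at [1.195, 0.491, 1.559, -0, 1.092, -0.106], TCP at [166.569, 602.413, 214.661] pointing down, gripper open.
Joint ranges: [-3.1, 3.1], [-0.84, 2.19], [0.05, 2.79], [-1.13, 4.28], [0.06, 2.93], [-2.69, 2.69]. Speed limits (rad/s): [2.22, 2.22, 2.79, 3.14, 3.14, 3.14].

INTERFACE

Orientations are given as [roll, pitch, yaw] about the fixed x, y, z axes, in that order (R = Rz(yaw) Ry(pitch) Rx(roll)).
In Python, from cell import env gives the robot as it stands.
- The arm moves only by the shell command python3 -m inch 'ROWS'. ROWS is JSON, a list of rows, each a list of 7 numbers: the turn, a rotation vector about the tool's x, y, z in rad, then the shift along the tool's x, y, z in cm, then the closure, from -1 (fully open) to 1 (shut). A call has 1 to 20 rows; each row shifts and turns the commanded pose from where the row before left it, along the tool's axes as they then stand; what a row does not reach is not made up. A row lasts 1/8 s, in which the tool goes at most 62.5 mm and 10.7 degrees, less where a joint would pass 70% of its speed; a pose out of reach is approached as far as the arm can. A call with a gripper value outside its range is refused whole. The fingers move at their own pace and stop on an object; the grip force is fixed at half the most. Time passes only in rows, so rows that do not move let the fingers close. It gives the time, the measured TCP pose, the force, the opening and the grip force at its end, in the units of the state.
- env.state(): the state, without advancing time (a new reading comes with each control period).
- env.read_camera(name): name is "scene" or "side" or "wrist"; returns a dict with "img" (480x640x3 uint8, red, green, blue), "depth" (480x640 float32, mm along the optical axis (not along the pixel's ray), 0 where there is no reading), "fx", "fy", "cx", "cy" (pixels), "position" and "orientation" of the camera in the world. Camera axes: x right, y down, z forward; pixel columns grow to the right and rows downward; lengths in mm; the calibration is good to about 2 mm. A picture is of the moment at which its call begins.
- env.job_done(): hands the job in; it is judged then, once.
Trained networks look in a picture, given as the dict that the camera call returned (one of the last four; its "shot" number tells which), for a name from the list of things; names that differ only in an ending like _2 or _b are one class to them, and where a whole thing is asked for, a point or a joint stands for the part that bears it (a point fixed in the world has none). Each returns a list of dicts, best first, with "score" (0 to 1); they miss things now and then, are a little off and sometimes report something else, mostly with a low value. They report only what shows in the picture. A call takes as long as a camera call. They do not tell look-alikes from the thing itself.
- env.find_in(picture, target): "centre" ([x, y, z] in mm, in the coordinates of the camera as it stood for that picture, good to about 4 mm: the middle of the surface that is visible of it).
- env.trace(picture, target): "mask" (480x640 bool, what is visible of it).
The state is a dict: "t": time; "joints": joint angles; "qvel": joint speeds; "tau": joint torques, N m; "eef_pos": TCP position; "tcp_rot": TCP orientation; "ft_force": force on the tool from outside, world axes, zero at the start; "moment": the same for the moment, N m; "opening": opening from 0.0 (shut) to 1.0 (fully open); "grip_force": force on a finger pad.
Only numpy, scipy, OpenCV 4.12 (cv2) and the standard library are available. Lean on these libraries where they do the work, as an engineer would, in place of code of your own. Each camera call takes 0.05 s, during which the arm holds its last target. There are 200 camera calls.

TASK

The empty steel watch case on the green bench mat belongs with its movement: set it down flat, crystal up, in whichever open drawer holds the movement, beside the movement and without touching it. Then push that drawer fully home until its catch takes it. Leave the drawer with the aluminium bench block standing open as it is, and disturb nothing else on the desk.

Things in the scene. Friction and masses are not known exactly. Their poses are not given: they have to be found in the camera images.
- watch_case: Empty steel watch case, brass-coloured bezel, dark crystal, no strap or crown, 60 g, lying crystal up on the mat. Round body 40 mm across, 10.5 mm high (12.4 with the crystal); lugs along its x axis, 48 mm tip to tip, 25 mm over each pair; its +y and -y sides are plain, so take it across its y axis (40 mm). Origin: centre of the underside, z up.
- movement: Bare watch movement, brass with steel bridges and red jewels, clipped in a round black holder ring: 46 mm across, 13 mm high, 40 g, loose on the floor of one of the two drawers, towards that drawer's outer end. Which drawer varies. Delicate: not to be touched. Origin: centre of the underside, z up.
- block: Round aluminium bench block with a ring of small dark holes in its top, 50 mm across, 22 mm high, 115 g, loose on the floor of the other drawer, towards its outer end. Origin: centre of the underside.
- cabinet: Fixed walnut desk-top cabinet, 180 mm deep (x), 390 wide (y), 160 high. Its front, at x = -90 mm, faces -x (roughly the robot). Two drawers lie side by side at the bottom, centred at y = +94 and -94 mm; above them the flat front rises from 46 to 160 mm, so an upright gripper strikes it as a drawer goes home: lean the tool back. Origin: centre of the underside, on the desk.
- drawer_left (a joint): How far the left (+y) drawer is open, m: 0 = home, front flush with the cabinet's; limit 0.125; starts 0.085 to 0.110. Slides along the cabinet's x, opening to -x. Front panel 182 mm wide, 10 to 44 mm above the desk. About 1 N moves it slowly; in the last 11 mm a sprung ball catch first resists with about 3 N more (push it through, up to 15 N), then, below about 3 mm, pulls it home and holds it.
- drawer_right (a joint): How far the right (-y of the cabinet) drawer is open, m. The same in all respects as the left one.
- drawer_left_in (a point): Centre of the left drawer's inner floor (grey lining), 15 mm above the desk; axes as the cabinet's; moves with the drawer. Inside 170 mm wide, 149 long; walls 6 mm thick, 27 mm high above the floor; front panel 12 mm thick, 29 mm high above the floor, its inner face 74.5 mm from this point towards -x, outer face 86.5 mm.
- drawer_right_in (a point): The same point of the right drawer.
- drawer_left_knob (a point): Centre of the outer face of the left drawer's brass knob (16 mm across, flat face, standing 14 mm out from the middle of the front panel), 29 mm above the desk; axes as the cabinet's; moves with the drawer.
- drawer_right_knob (a point): The same point of the right drawer.
- mat: Fixed green bench mat, 220 x 240 mm, 3 mm thick; the watch case lies on it. Origin: centre of the underside.
- dish: Black ceramic dish, 76 mm across, 20 mm high, loose bystander standing between the mat and the robot's base, before the drawers. Origin: centre of the underside.
- jar: Lidded glass jar, 58 mm across, 72 mm high, loose bystander beyond the mat. Origin: centre of the underside.
- blower: Blue plastic dust blower with a black nozzle standing upright, 54 mm across, 120 mm high, loose bystander beyond the mat. Origin: centre of the underside.
There are look-alikes about, which are no part of the job. Leave any blue look-alike of the watch_case alone.

How it is judged:
By the outcome, as a careful person would: the job done as asked, in the order asked, and still so for the second after the job is handed in, with the robot touching nothing.
It also fails if it takes over 54 s, if anything falls off the work surface, if the arm or the gripper's body presses on something with over 40 N, if the wrist force passes 120 N, or if a joint passes its speed limit or range.

## Working session

There is one attempt and no reset: what is moved stays moved. The work goes in short steps, Python scripts to look and compute and a shell command to move; the robot and the scene stay as the last step left them, time stands still between calls to the robot, and variables do not carry over. Pictures are saved under pics/ and viewed, at most 10 in all, crops included, and the job is handed in when it is done.

```bash
mkdir -p pics
cat > h.py <<'E'
import numpy as np, cv2
from scipy.spatial.transform import Rotation as R
from cell import env
def cam(n): 
    p=env.read_camera(n); p['R']=R.from_euler('xyz',p['orientation']).as_matrix() if len(p['orientation'])==3 else None
    return p
def w(p,c): return p['R']@np.array(c)+np.array(p['position'])
def px(p,c):
    return (round(p['fx']*c[0]/c[2]+p['cx']),round(p['fy']*c[1]/c[2]+p['cy']))
def pts(p,m):
    v,u=np.nonzero(m&(p['depth']>0)); d=p['depth'][v,u]
    return np.c_[(u-p['cx'])*d/p['fx'],(v-p['cy'])*d/p['fy'],d]@p['R'].T+np.array(p['position'])
def save(p,n): cv2.imwrite('pics/'+n,p['img'][:,:,::-1])
E
python3 - <<'E'
from h import *
for n in ['scene','side']:
    p=cam(n); save(p,n+'0.png'); print(n,p['position'],p['orientation'])
    for t in ['watch_case','movement','block','cabinet','drawer_left_knob','drawer_right_knob','drawer_left_in','drawer_right_in','mat','dish','jar','blower']:
        for r in env.find_in(p,t): 
            if r['score']>.2: print(t,round(r['score'],2),px(p,r['centre']),w(p,r['centre']).round())
print(env.state())
E
```

```text
scene [ 376.45421266 -695.70310812  818.81560302] [-2.47760635 -0.00663587 -0.27352471]
watch_case 0.88 (287, 253) [ 476. -105.   10.]
watch_case 0.72 (303, 139) [588. 207.  16.]
watch_case 0.68 (333, 338) [ 511. -310.   19.]
watch_case 0.67 (397, 442) [ 557. -503.   11.]
watch_case 0.55 (319, 193) [579.  29.  16.]
movement 0.63 (337, 209) [601. -30.  22.]
movement 0.44 (334, 339) [ 512. -311.   14.]
block 0.79 (299, 125) [588. 239.  32.]
block 0.31 (302, 141) [587. 205.  11.]
cabinet 0.91 (364, 136) [677.  42. 142.]
drawer_left_knob 0.41 (412, 311) [ 647. -318.   61.]
drawer_right_knob 0.66 (319, 195) [578.  26.  13.]
drawer_left_in 0.67 (302, 139) [587. 209.  14.]
drawer_right_in 0.86 (321, 192) [583.  29.  18.]
mat 0.92 (318, 349) [ 482. -315.   -1.]
mat 0.32 (301, 140) [586. 208.  11.]
dish 0.73 (232, 256) [370. -85.  11.]
jar 0.75 (413, 313) [ 646. -324.   63.]
blower 0.58 (453, 361) [ 675. -420.   62.]
side [471.42297809 821.55366918 813.15831644] [-2.26919147e+00  2.12792987e-03 -3.06444435e+00]
watch_case 0.7 (344, 185) [ 519. -301.   14.]
watch_case 0.49 (355, 240) [483. -88
[... 574 characters left out ...]
 0.74 (405, 239) [ 372. -101.   18.]
{'t': 1.3, 'joints': array([ 1.19541433e+00,  4.90908672e-01,  1.55890945e+00, -9.50946669e-06,
        1.09169527e+00, -1.05614207e-01]), 'qvel': array([-0.0011458 ,  0.00039662, -0.00058004, -0.00061788,  0.0004788 ,
       -0.00058307]), 'tau': array([-1.27632909e-03, -6.12462687e+01, -2.58437687e+01,  6.92725531e-02,
        4.45133576e-02, -1.71446635e-05]), 'eef_pos': array([166.56128546, 602.41161201, 214.65229562]), 'tcp_rot': array([3.14151472e+00, 1.67482084e-05, 2.87182925e+00]), 'ft_force': array([ 0.16958247,  0.00766036, -0.49596485]), 'moment': array([-0.0490882 , -0.00875678,  0.05237133]), 'grip_force': 0.0, 'opening': 1.0028779207438874}
```

```bash
ls; ls pics
```

```text
h.py
pics
scene0.png
side0.png
```

View scene.

View pics/scene0.png

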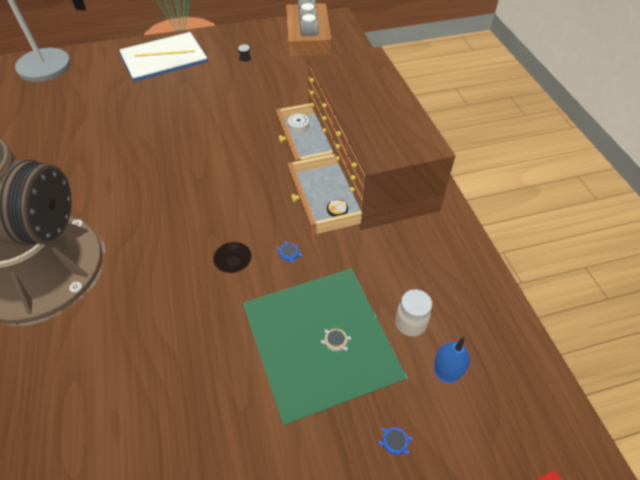

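Run:
```python
import cv2
i=cv2.imread('pics/scene0.png')
a=cv2.resize(i[225:465,240:440],None,fx=2.5,fy=2.5,interpolation=cv2.INTER_CUBIC)
cv2.imwrite('pics/c1.png',a)
i=cv2.imread('pics/side0.png')
cv2.imwrite('pics/c2.png',cv2.resize(i[140:400,220:440],None,fx=2.3,fy=2.3,interpolation=cv2.INTER_CUBIC))
```

```text
(no output)
```

View pics/c1.png

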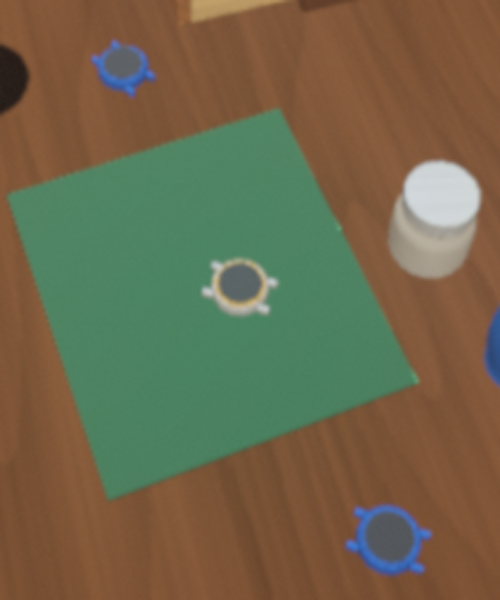

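View pics/c2.png

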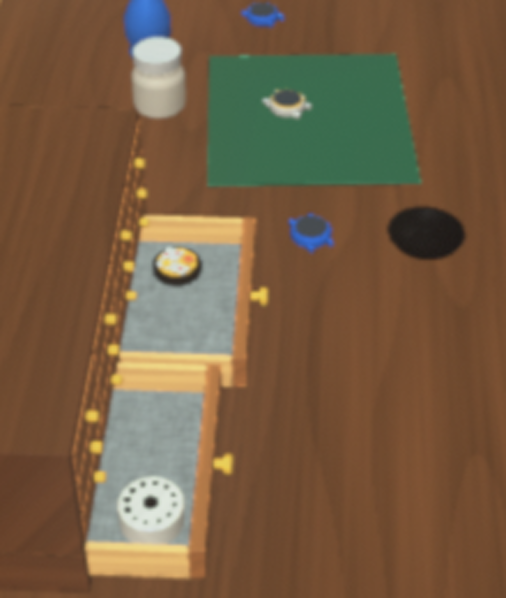

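The candidates for watch_case in the scene picture are the steel one on the mat at (336,340), a blue one at (289,252) and a blue one at (396,440). I choose the steel one with the brass bezel at (336,340), and the crop confirms it. The movement (brass, black ring) is at (337,208) in the right drawer. The block is at (298,122) in the left drawer.

```bash
cat >> h.py <<'E'
def to(tgt,yaw=None,rpy=None,frm=None):
    """tool-frame shift (cm) before turning, and rotvec (tool) to the target orientation, from the measured pose"""
    s=env.state(); r=R.from_euler('xyz',s['tcp_rot'] if frm is None else frm[1]); e=np.array(s['eef_pos'] if frm is None else frm[0])
    out=[(r.inv().apply(np.array(tgt)-e)/10).round(2)]
    if yaw is not None: rpy=[np.pi,0,yaw]
    if rpy is not None: out.append((r.inv()*R.from_euler('xyz',rpy)).as_rotvec().round(3))
    return out
E
python3 - <<'E'
from h import *
for n in ['scene','side']:
    p=cam(n); P=pts(p,np.ones((480,640),bool))
    near=(P[:,0]>480)&(P[:,0]<900)&(P[:,1]>-160)&(P[:,1]<400)
    T=P[near&(abs(P[:,2]-160)<6)]
    # RANSAC-free: trimmed
    b=cv2.minAreaRect(T[:,:2].astype(np.float32)); print(n,'top',len(T),b, cv2.boxPoints(b).round().tolist(),np.median(T[:,2]))
    for t,h in (('movement',13),('block',22),('watch_case',15)):
        for r in env.trace(p,t)[:3]:
            m=pts(p,r['mask']); z=np.median(m[:,2]); 
            q=m[abs(m[:,2]-np.percentile(m[:,2],80))<4]
            c,rad=cv2.minEnclosingCircle(q[:,:2].astype(np.float32)); print(t,round(r['score'],2),np.median(m,0).round(),np.round(c),round(rad),len(q))
    F=P[near&(P[:,2]>36)&(P[:,2]<50)]
    b=cv2.minAreaRect(F[:,:2].astype(np.float32)); print('rim',len(F),cv2.boxPoints(b).round().tolist())
    np.save(n+'F.npy',F)
print(to((450,200,215)), env.state()['t'])
E
```

```text
scene top 10454 ((723.558349609375, 117.0571517944336), (183.34800720214844, 394.7682189941406), 1.5640732049942017) [[627.0, 312.0], [637.0, -83.0], [821.0, -78.0], [810.0, 317.0]] 158.96027345176827
movement 0.56 [600. -31.  25.] [602. -28.] 23 228
block 0.84 [585. 242.  35.] [587. 251.] 27 218
watch_case 0.86 [ 554. -500.   10.] [ 554. -498.] 20 472
watch_case 0.66 [ 480. -106.   10.] [ 480. -103.] 20 220
watch_case 0.66 [582.  25.  16.] [583.  16.] 107 380
rim 1804 [[512.0, 304.0], [522.0, -86.0], [818.0, -78.0], [808.0, 312.0]]
side top 15954 ((724.8478393554688, 119.60990142822266), (182.63368225097656, 394.6838073730469), 1.6629599332809448) [[628.0, 314.0], [639.0, -80.0], [822.0, -75.0], [810.0, 320.0]] 161.71527078971042
movement 0.55 [605. -17.  28.] [605. -22.] 23 210
block 0.97 [590. 261.  38.] [591. 254.] 26 542
watch_case 0.75 [ 519. -302.   16.] [ 518. -304.] 21 109
watch_case 0.46 [ 557. -487.   14.] [ 558. -492.] 21 84
watch_case 0.46 [483. -93.  13.] [483. -96.] 20 148
rim 2976 [[409.0, -14.0], [626.0, -109.0], [812.0, 316.0], [595.0, 410.0]]
[array([-38.04, -31.23,  -0.04])] 1.7
```

```bash
python3 -m inch '[[0,0,0,-4.75,-3.9,0,-1],[0,0,0,-4.75,-3.9,0,-1],[0,0,0,-4.75,-3.9,0,-1],[0,0,0,-4.75,-3.9,0,-1],[0,0,0,-4.75,-3.9,0,-1],[0,0,0,-4.75,-3.9,0,-1],[0,0,0,-4.75,-3.9,0,-1],[0,0,0,-4.75,-3.9,0,-1],[0,0,0,-2.17,-5.23,0,-1],[0,0,0,-2.17,-5.23,0,-1],[0,0,0,-2.17,-5.23,0,-1],[0,0,0,-2.17,-5.23,0,-1],[0,0,0,-2.17,-5.23,0,-1],[0,0,0,-2.17,-5.23,0,-1],[0,0,0,-2.17,-5.23,0,-1],[0,0,0,-2.17,-5.23,0,-1],[0,0,0,-2.17,-5.23,0,-1],[0,0,0,0,0,0,-1],[0,0,0,0,0,0,-1]]'
python3 - <<'E'
from h import *
F=np.vstack([np.load('sceneF.npy'),np.load('sideF.npy')])
a=.0275; L=(F[:,:2]-[724.2,118.3])@np.array([[np.cos(a),-np.sin(a)],[np.sin(a),np.cos(a)]])
for lo,hi in((-180,-110),(-80,-10),(10,80),(110,180)):
    k=L[(L[:,1]>lo)&(L[:,1]<hi)&(L[:,0]>-230)&(L[:,0]<-150)]; print(lo,len(k),np.percentile(k[:,0],[2,10,50,90,98]).round(1))
p=cam('wrist'); save(p,'w1.png')
for r in env.trace(p,'watch_case')[:3]:
    m=pts(p,r['mask']); print(r['score'],np.median(m,0),len(m),cv2.minEnclosingCircle(m[:,:2].astype(np.float32)),np.percentile(m[:,2],[5,50,95]))
    print(np.argwhere(r['mask']).mean(0))
E
```

```text
t: 4.08
eef_pos: [512.1, -304.9, 214.3]
tcp_rot: [3.141, -0.001, 2.871]
ft_force: [0.2, 0.5, -0.4]
opening: 0.997
grip_force: 0.0
-180 342 [-196.6 -195.  -188.7 -171.2 -153.8]
-80 316 [-196.5 -194.7 -189.1 -183.  -159.9]
10 334 [-176.5 -174.5 -169.2 -163.5 -161.8]
110 402 [-176.2 -173.7 -168.1 -158.5 -150.9]
0.83 [ 547.4770573  -494.26015754   12.09425376] 838 ((524.0202026367188, -438.30517578125), 91.72467041015625) [ 3.52330087 12.09425376 13.98940995]
[292.25119048 153.23928571]
0.8 [ 481.81305955 -101.51164741   11.97125962] 1675 ((482.4541015625, -99.25799560546875), 25.37528419494629) [ 6.2706817  11.97125962 13.67770695]
[121.67220903 523.9976247 ]
0.58 [ 515.63295653 -308.01625298   15.19923192] 1372 ((516.113525390625, -308.26239013671875), 26.003925323486328) [10.14784424 15.19923192 16.68165048]
[215.73799127 318.93231441]
```

View pics/w1.png

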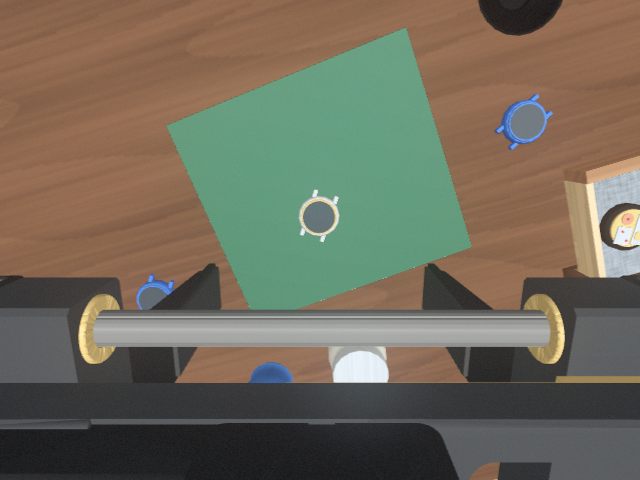

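Run:
```python
from h import *
p=cam('wrist')
def ray(u,v,z):
    d=p['R']@np.array([(u-p['cx'])/p['fx'],(v-p['cy'])/p['fy'],1]); o=np.array(p['position']); return o+d*(z-o[2])/d[2]
a=(ray(315,193,8)+ray(335,200,8))/2; b=(ray(303,233,8)+ray(323,240,8))/2
print('lugs',a,b,'mid',(a+b)/2,'ang',np.arctan2(*(a-b)[1::-1]))
for r in env.trace(p,'watch_case'):
    m=pts(p,r['mask'])
    if abs(np.median(m[:,1])+308)<20:
        q=m[m[:,2]>6][:,:2]; 
        bx=cv2.minAreaRect(q.astype(np.float32)); print(bx)
        C,_=cv2.findContours(r['mask'].astype(np.uint8),0,1); print(np.argwhere(r['mask']).mean(0))
        u=(p['img'].astype(int)); 
        t=q[m[m[:,2]>6][:,2]>13]; print('top',cv2.minEnclosingCircle(t.astype(np.float32)),t.mean(0))
        _,_,V=np.linalg.svd(q-q.mean(0)); print('pca',np.arctan2(V[0,1],V[0,0]))
```

```text
lugs [ 500.48167741 -296.84848665    8.        ] [ 536.24736754 -319.13912141    8.        ] mid [ 518.36452247 -307.99380403    8.        ] ang 2.5842594328610082
((515.7039794921875, -307.95281982421875), (38.185882568359375, 44.68302917480469), 55.24055099487305)
[215.23285607 317.98794273]
top ((516.2197265625, -308.0747985839844), 19.521465301513672) [ 516.07136975 -308.25640359]
pca -0.4610687620640026
```

```bash
python3 -m inch '[[0,0,0.145,0,0,0,-0.3],[0,0,0.145,0,0,0,-0.3],[0,0,0,-0.54,0,5,-0.3],[0,0,0,0,0,5,-0.3],[0,0,0,0,0,5,-0.3],[0,0,0,0,0,3,-0.3],[0,0,0,0,0,1.5,-0.3],[0,0,0,0,0,1.3,-0.3],[0,0,0,0,0,0,-0.3],[0,0,0,0,0,0,-0.3]]'
```

```text
t: 5.52
eef_pos: [517.5, -308.4, 7.6]
tcp_rot: [-3.142, 0.001, 2.582]
ft_force: [-0.5, -0.2, 0.3]
opening: 0.649
grip_force: 0.0
```

```bash
python3 -m inch '[[0,0,0,0.1,0,0.2,-0.3],[0,0,0,0,0,0,0],[0,0,0,0,0,0,0.2],[0,0,0,0,0,0,0.4],[0,0,0,0,0,0,1],[0,0,0,0,0,0,1],[0,0,0,0,0,0,1],[0,0,0,0,0,0,1]]'
```

```text
t: 6.52
eef_pos: [516.2, -307.7, 4.7]
tcp_rot: [3.142, 0.0, 2.582]
ft_force: [-0.8, 0.4, 3.1]
opening: 0.405
grip_force: 30.0
```

```bash
python3 -m inch '[[0,0,0,0,0,-2,1],[0,0,0,0,0,-4,1],[0,0,-0.147,0,0,-4,1],[0,0,-0.147,0,0,-4,1],[0,0,-0.147,0,0,-4,1],[0,0,-0.146,0,0,-2,1],[0,0,0,-1.07,5.07,0,1],[0,0,0,-1.07,5.07,0,1],[0,0,0,-1.07,5.07,0,1],[0,0,0,-1.07,5.07,0,1],[0,0,0,-1.07,5.07,0,1],[0,0,0,-1.07,5.07,0,1],[0,0,0,-1.04,5.07,0,1],[0,0,0,0,0,0,1],[0,0,0,0,0,0,1],[0,0,0,0,0,0,1]]'
python3 - <<'E'
from h import *
print(to((581,49.3,100),yaw=3.169), env.state()['joints'].round(2))
p=cam('wrist'); save(p,'w2.png'); print(p['position'])
P=pts(p,np.ones((480,640),bool))
a=.0275; L=P.copy(); L[:,:2]=(P[:,:2]-[724.2,118.3])@np.array([[np.cos(a),-np.sin(a)],[np.sin(a),np.cos(a)]])
for lo,hi in((-180,-110),(-80,-10)):
    k=L[(L[:,1]>lo)&(L[:,1]<hi)&(L[:,0]>-230)&(L[:,0]<-160)&(L[:,2]>38)&(L[:,2]<50)]; print(len(k),len(k) and np.percentile(k[:,0],[2,50,98]).round(1))
for r in env.trace(p,'movement')[:2]:
    m=pts(p,r['mask']); print(r['score'],np.median(m,0).round(1),cv2.minEnclosingCircle(m[m[:,2]>22][:,:2].astype(np.float32)))
E
```

```text
t: 8.52
eef_pos: [581.0, 48.1, 204.5]
tcp_rot: [3.142, -0.0, -3.116]
ft_force: [0.5, 0.1, -0.6]
opening: 0.411
grip_force: 30.0
[array([-1.000e-02,  1.200e-01,  1.045e+01]), array([ 0.   , -0.   , -0.002])] [-0.03  0.44  1.68 -0.    1.02 -1.63]
[513.90075901  46.62608686 374.7924889 ]
1325 [-195.3 -189.4 -167.8]
1242 [-195.1 -189.3 -183.3]
0.71 [602.  -23.3  26.2] ((603.9574584960938, -24.448192596435547), 23.085018157958984)
0.24 [406.4 -89.   19.9] ((406.8741149902344, -88.80226135253906), 9.999999747378752e-05)
```

View pics/w2.png

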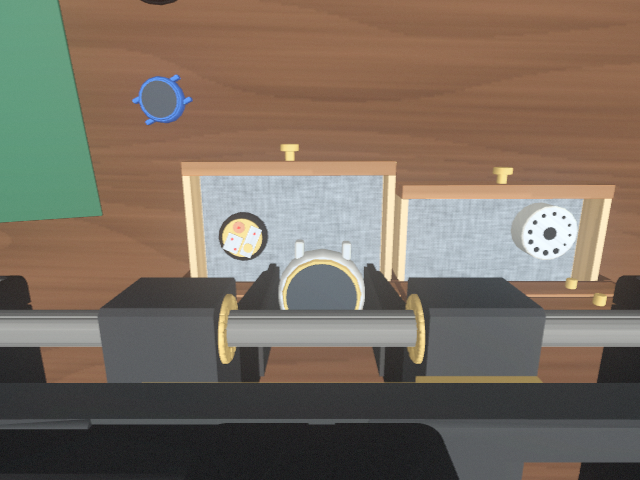

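```bash
python3 -m inch '[[0,0,0,0.3,0.1,4,1],[0,0,0,0,0,5,1],[0,0,0,0,0,4,1],[0,0,0,0,0,3,1],[0,0,0,0,0,1.5,1],[0,0,0,0,0,0.8,1],[0,0,0,0,0,0,1],[0,0,0,0,0,0,1]]'
```

```text
t: 9.62
eef_pos: [578.6, 50.1, 22.6]
tcp_rot: [-3.142, 0.002, -3.114]
ft_force: [-0.4, -1.2, -0.5]
opening: 0.404
grip_force: 30.0
```

```bash
python3 -m inch '[[0,0,0,0,0,0.2,1],[0,0,0,0,0,0.15,1],[0,0,0,0,0,0.1,1],[0,0,0,0,0,0.0,1],[0,0,0,0,0,0,1]]'
```

```text
t: 10.25
eef_pos: [578.1, 50.1, 17.1]
tcp_rot: [3.142, -0.0, -3.114]
ft_force: [-0.9, -0.2, -0.1]
opening: 0.41
grip_force: 30.0
```

```bash
python3 -m inch '[[0,0,0,0,0,0.05,1],[0,0,0,0,0,0,1],[0,0,0,0,0,0,0.1],[0,0,0,0,0,0,0.0],[0,0,0,0,0,0,-0.1],[0,0,0,0,0,0,-0.15],[0,0,0,0,0,0,-0.15],[0,0,0,0,0,0,-0.15]]'
```

```text
t: 11.25
eef_pos: [578.0, 50.1, 16.6]
tcp_rot: [3.141, -0.0, -3.114]
ft_force: [-0.5, -0.6, -0.8]
opening: 0.571
grip_force: 0.0
```

```bash
python3 -m inch '[[0,0,0,0,0,-1,-0.15],[0,0,0,0,0,-3,-0.15],[0,0,0,0,0,-4.5,-0.15],[0,0,0,0,0,-4.5,-0.15],[0,0,0,5.2,-1.5,0,1],[0,0,0,5.2,-1.5,0,1],[0,0,0,0,0,0,1],[0,0,0,0,0,0,1],[0,-0.153,0,0,0,0,1],[0,-0.153,0,0,0,0,1],[0,-0.153,0,0,0,0,1],[0,-0.153,0,0,0,0,1],[0,0,0,0,0,0,1],[0,0,0,0,0,0,1]]'
python3 - <<'E'
from h import *
s=env.state(); print(s['joints'].round(2))
p=cam('wrist'); save(p,'w3.png')
a=.0275
def loc(P):
    L=np.array(P,float).reshape(-1,3).copy(); L[:,:2]=(L[:,:2]-[724.2,118.3])@np.array([[np.cos(a),-np.sin(a)],[np.sin(a),np.cos(a)]]); return L
print('tcp',loc(s['eef_pos']))
for t in('movement','watch_case'):
  for r in env.trace(p,t)[:3]:
    m=pts(p,r['mask']); print(t,r['score'],loc(np.median(m,0)).round(1),np.percentile(m[:,2],[5,50,95]).round(1))
L=loc(pts(p,np.ones((480,640),bool)))
k=L[(L[:,1]>-180)&(L[:,1]<-5)&(L[:,2]>38)&(L[:,2]<50)&(L[:,0]>-225)&(L[:,0]<-160)]; print(len(k),len(k) and np.percentile(k[:,0],[2,50,98]))
E
```

```text
t: 13.0
eef_pos: [482.0, 30.8, 155.2]
tcp_rot: [3.108, 0.47, -3.112]
ft_force: [-0.4, -0.4, 0.2]
opening: 0.006
grip_force: 0.0
[-0.13  0.27  2.27  0.67  0.17 -2.38]
tcp [[-244.54846796  -80.77663839  155.15333789]]
movement 0.72 [[-134.1 -138.6   25.9]] [17.7 25.9 28.5]
movement 0.59 [[-197.1 -307.7    3.5]] [2.3 3.5 4.5]
movement 0.37 [[-142.8   95.7   22.6]] [15.1 22.6 44.6]
watch_case 0.71 [[-251.5 -207.2   12.2]] [ 3.8 12.2 13.6]
watch_case 0.58 [[-151.7  -64.2   27.4]] [22.1 27.4 28.5]
watch_case 0.43 [[-137.2   45.2   33.4]] [ 15.2  33.4 121.7]
3913 [-196.03867659 -191.85272823 -168.70834374]
```

View pics/w3.png

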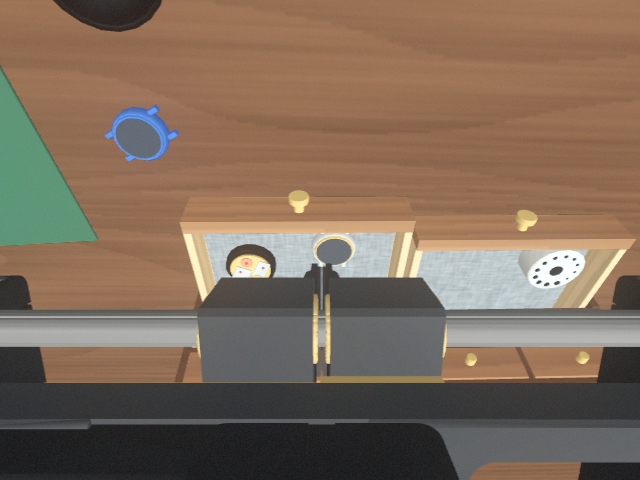

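```bash
cat >> h.py <<'E'
def wl(x,y,z,a=.0275): return np.array([724.2+x*np.cos(a)-y*np.sin(a),118.3+x*np.sin(a)+y*np.cos(a),z])
def plan(x,y,z,lean):
    s=env.state(); r=R.from_euler('xyz',s['tcp_rot']); tr=R.from_euler('xyz',[np.pi,0,3.169])*R.from_rotvec([0,-lean,0])
    d=wl(x,y,z)-s['eef_pos']
    print('turn',(r.inv()*tr).as_rotvec().round(3),'shift before turn',(r.inv().apply(d)/10).round(2),'after turn',(tr.inv().apply(d)/10).round(2),s['joints'].round(2))
E
python3 - <<'E'
from h import *
plan(-232,-94,60,.5)
E
```

```text
turn [ 0.035 -0.03   0.001] shift before turn [ 3.16 -1.63  9.01] after turn [ 3.42 -1.32  8.96] [-0.13  0.27  2.27  0.68  0.17 -2.39]
```

```bash
python3 -m inch '[[0.018,-0.015,0,0.8,-0.4,2.2,1],[0.018,-0.015,0,0.8,-0.3,2.2,1],[0,0,0,0.9,-0.3,2.3,1],[0,0,0,0.9,-0.3,2.2,1],[0,0,0,0,0,0,1],[0,0,0,0,0,0,1],[0,0,0,0,0,0,1]]'
python3 - <<'E'
from h import *
plan(-230,-94,24,.5)
E
```

```text
t: 14.02
eef_pos: [507.4, 24.3, 103.0]
tcp_rot: [-3.137, 0.443, -3.116]
ft_force: [-0.2, -0.7, -0.2]
opening: 0.002
grip_force: 0.0
turn [-0.005 -0.057 -0.001] shift before turn [ 4.34 -0.58  6.68] after turn [ 4.72 -0.6   6.42] [-0.11  0.41  2.25  0.99  0.07 -2.68]
```

```bash
python3 -m inch '[[0,0.15,0,0,0,-2,1],[0,0.15,0,0,0,-2,1],[0,0.15,0,0,0,-1,1],[0,0,0.18,0,0,0,1],[0,0,0.18,0,0,0,1],[0,0,0.18,0,0,0,1],[0,0,0.18,0,0,0,1],[0,0,0.18,0,0,0,1],[0,0,0.18,0,0,0,1],[0,0,0.18,0,0,0,1],[0,0,0.18,0,0,0,1],[0,0,0.18,0,0,0,1],[0,0,0.18,0,0,0,1],[0,0,0.18,0,0,0,1],[0,0,0.18,0,0,0,1],[0,0,0.18,0,0,0,1],[0,0,0.18,0,0,0,1],[0,0,0.18,0,0,0,1],[0,0,0.18,0,0,0,1],[0,0,0.18,0,0,0,1]]'
sed -i 's/np.pi,0,3.169\])\*R.from_rotvec(\[0,-lean/np.pi,0,0.0275])*R.from_rotvec([0,lean/' h.py
python3 - <<'E'
from h import *
plan(-250,-94,130,0)
E
```

```text
t: 16.52
eef_pos: [505.0, 44.0, 128.3]
tcp_rot: [-3.091, -0.204, 0.124]
ft_force: [-0.0, -0.0, -0.2]
opening: 0.008
grip_force: 0.0
turn [-0.061 -0.201  0.102] shift before turn [-3.02  2.24 -0.91] after turn [-2.88  2.58 -0.17] [-0.09  0.39  2.07  0.19  0.5   1.18]
```

```bash
python3 -m inch '[[-0.06,0,0.1,-1.5,1.2,0,1],[0,0.1,0,-1.4,1.2,0,1],[0,0.1,0,0,0,0,1],[0,0.1,0,0,0,0,1],[0,0.08,0,0,0,0,1],[0,0.08,0,0,0,0,1],[0,0.08,0,0,0,0,1],[0,0,0,0,0,0,1],[0,0,0,0,0,0,1]]'
python3 - <<'E'
from h import *
plan(-250,-94,80,.7)
E
```

```text
t: 17.65
eef_pos: [480.3, 37.0, 121.5]
tcp_rot: [-3.059, -0.484, 0.024]
ft_force: [-0.7, 0.3, 0.5]
opening: 0.002
grip_force: 0.0
turn [-0.081  0.215 -0.012] shift before turn [-2.28  2.23  3.32] after turn [-2.98  1.94  2.92] [-0.15  0.35  2.32  1.55  0.17 -0.14]
```

```bash
python3 -m inch '[[-0.02,0.06,0,0,0.5,0,1],[-0.02,0.06,0,0,0.5,0,1],[-0.02,0.06,0,0,0.5,0,1],[-0.02,0.06,0,0,0.5,0,1],[0,0.06,0,0,0,0,1],[0,0.06,0,0,0,0,1],[0,0,0,0,0,0,1],[0,0,0,0,0,0,1]]'
python3 - <<'E'
from h import *
plan(-245,-94,60,.75)
E
```

```text
t: 18.65
eef_pos: [481.1, 30.4, 120.1]
tcp_rot: [-3.071, -0.765, -0.003]
ft_force: [-0.7, 0.9, -0.5]
opening: 0.003
grip_force: 0.0
turn [-0.049 -0.016 -0.022] shift before turn [-4.1   1.58  4.29] after turn [-4.07  1.28  4.43] [-0.19  0.44  2.51  2.78  0.59 -1.4 ]
```

```bash
python3 -m inch '[[-0.025,0,-0.01,-1,0.4,1.1,1],[-0.025,-0.01,-0.01,-1,0.3,1.1,1],[0,0,0,-1,0.3,1.1,1],[0,0,0,-1,0.3,1.1,1],[0,0,0,0,0,0,1],[0,0,0,0,0,0,1]]'
python3 - <<'E'
from h import *
plan(-240,-94,23,.75)
E
```

```text
t: 19.4
eef_pos: [482.8, 18.4, 60.8]
tcp_rot: [-3.141, -0.757, 0.025]
ft_force: [0.1, -0.1, 0.5]
opening: 0.008
grip_force: 0.0
turn [ 0.001 -0.007 -0.002] shift before turn [-2.3   0.08  3.02] after turn [-2.28  0.08  3.04] [-0.18  0.64  2.55  2.95  0.8  -1.58]
```

```bash
python3 -m inch '[[0,0,0,-1.1,0,1.5,1],[0,0,0,-1.2,0.1,1.5,1],[0,0,0,0,0,0,1],[0,0,0,0,0,0,1],[0,0,0,0.73,0,0.69,1],[0,0,0,0.36,0,0.34,1],[0,0,0,0.15,0,0.14,1],[0,0,0,0.15,0,0.14,1],[0,0,0,0.15,0,0.14,1],[0,0,0,0.15,0,0.14,1],[0,0,0,0.22,0,0.21,1],[0,0,0,0.22,0,0.21,1],[0,0,0,0.22,0,0.21,1]]'
python3 - <<'E'
from h import *
plan(-121,-94,23,.75)
p=cam('scene'); i=p['img'][130:290,220:420]; cv2.imwrite('pics/s2.png',cv2.resize(i,None,fx=3.5,fy=3.5,interpolation=cv2.INTER_CUBIC)[:,:,::-1])
E
```

```text
t: 21.02
eef_pos: [518.9, 18.1, 22.6]
tcp_rot: [3.141, -0.756, 0.025]
ft_force: [-0.4, 0.4, -0.2]
opening: 0.008
grip_force: 0.4
turn [ 0.002 -0.006 -0.002] shift before turn [ 6.35 -0.08  5.94] after turn [ 6.39 -0.05  5.9 ] [-0.16  0.75  2.47  2.97  0.83 -1.59]
```

View pics/s2.png

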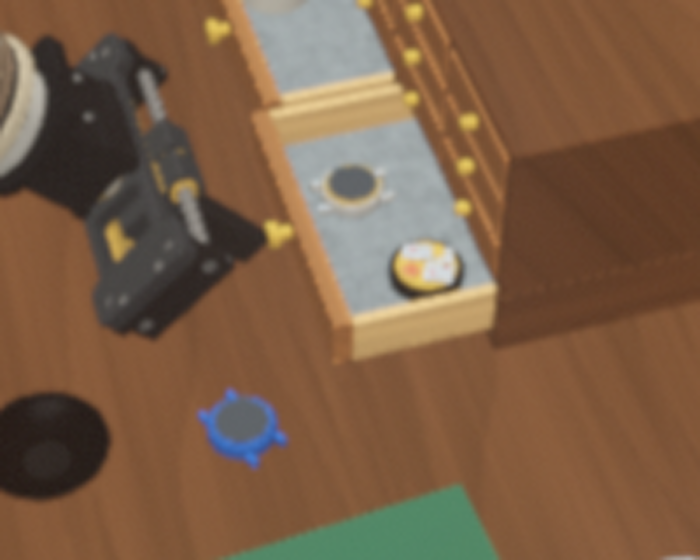

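```bash
python3 -m inch '[[0,0,0,0.15,0,0.14,1],[0,0,0,0.22,0,0.21,1],[0,0,0,0.22,0,0.21,1],[0,0,0,0.29,0,0.275,1],[0,0,0,0.29,0,0.275,1],[0,0,0,0.29,0,0.275,1],[0,0,0,0.29,0,0.275,1],[0,0,0,0.29,0,0.275,1],[0,0,0,0.29,0,0.275,1],[0,0,0,0.29,0,0.275,1],[0,0,0,0.29,0,0.275,1],[0,0,0,0.29,0,0.275,1],[0,0,0,0.29,0,0.275,1],[0,0,0,0.29,0,0.275,1],[0,0,0,0.29,0,0.275,1],[0,0,0,0.29,0,0.275,1],[0,0,0,0.29,0,0.275,1]]'
python3 - <<'E'
from h import *
plan(-111,-94,23,.75)
p=cam('scene'); L=pts(p,np.ones((480,640),bool))-np.array([724.2,118.3,0])
a=.0275; L[:,:2]=L[:,:2]@np.array([[np.cos(a),-np.sin(a)],[np.sin(a),np.cos(a)]])
for lo,hi in((-180,-130),(10,80)):
    k=L[(L[:,1]>lo)&(L[:,1]<hi)&(L[:,2]>38)&(L[:,2]<48)&(L[:,0]>-220)&(L[:,0]<-100)]; print(len(k),len(k) and np.percentile(k[:,0],[2,50]).round(1))
E
```

```text
t: 23.2
eef_pos: [583.1, 19.7, 22.5]
tcp_rot: [3.141, -0.756, 0.025]
ft_force: [-1.9, 0.2, 0.4]
opening: 0.005
grip_force: 0.4
turn [ 0.002 -0.006 -0.002] shift before turn [ 2.42 -0.08  2.21] after turn [ 2.43 -0.07  2.2 ] [-0.13  0.73  2.31  2.97  0.65 -1.55]
113 [-123.  -117.8]
25 [-173.4 -166.5]
```

```bash
python3 -m inch '[[0,0,0,0.29,0,0.275,1],[0,0,0,0.29,0,0.275,1],[0,0,0,0.29,0,0.275,1],[0,0,0,0.29,0,0.275,1],[0,0,0,0.29,0,0.275,1],[0,0,0,0.15,0,0.14,1],[0,0,0,0.15,0,0.14,1],[0,0,0,0.15,0,0.14,1],[0,0,0,0.15,0,0.14,1],[0,0,0,0.1,0,0.1,1],[0,0,0,0,0,0,1]]'
python3 - <<'E'
from h import *
plan(-111,-94,23,.75)
E
```

```text
t: 24.62
eef_pos: [612.8, 20.3, 22.5]
tcp_rot: [3.141, -0.757, 0.025]
ft_force: [-0.1, -0.7, -0.1]
opening: 0.007
grip_force: 0.0
turn [ 0.002 -0.007 -0.002] shift before turn [ 0.25 -0.09  0.17] after turn [ 0.25 -0.09  0.17] [-0.12  0.73  2.23  2.96  0.59 -1.53]
```

```bash
python3 -m inch '[[0,0,0,0.1,0,0.1,1],[0,0,0,0.1,0,0.1,1],[0,0,0,0.06,0,0.06,1],[0,0,0,0,0,0,1]]'
```

```text
t: 25.12
eef_pos: [615.4, 20.5, 22.2]
tcp_rot: [3.141, -0.755, 0.025]
ft_force: [-6.0, -1.1, 4.1]
opening: 0.001
grip_force: 3.4
```

```bash
python3 -m inch '[[0,0,0,-0.15,0,-0.14,1],[0,0,0,-1.4,0,-1.3,1],[0,0,0,-2.2,0,-2.1,1],[0,0,0,-2.2,0,-2.1,1],[0,0,0,1.4,0,-1.4,1],[0,0,0,2.5,0,-2.5,1],[0,0,0,2.5,0,-2.5,1],[0,0,0,-3,0,-3,1],[0,0,0,-3,0,-3,1],[0,0,0,0,0,0,1],[0,0,0,0,0,0,1]]'
python3 - <<'E'
from h import *
p=cam('side'); i=p['img'][130:400,210:450]; cv2.imwrite('pics/s3.png',cv2.resize(i,None,fx=2.2,fy=2.2,interpolation=cv2.INTER_CUBIC)[:,:,::-1])
L=pts(p,np.ones((480,640),bool))-np.array([724.2,118.3,0])
a=.0275; L[:,:2]=L[:,:2]@np.array([[np.cos(a),-np.sin(a)],[np.sin(a),np.cos(a)]])
for lo,hi in((-180,-110),(-80,-10),(10,80)):
    k=L[(L[:,1]>lo)&(L[:,1]<hi)&(L[:,2]>25)&(L[:,2]<42)&(L[:,0]>-220)&(L[:,0]<-70)]; print(len(k),len(k) and np.percentile(k[:,0],[2,50]).round(1))
E
```

```text
t: 26.5
eef_pos: [453.1, 16.2, 115.7]
tcp_rot: [3.141, -0.758, 0.025]
ft_force: [-0.4, 0.1, -0.1]
opening: 0.006
grip_force: 0.0
30 [-88.6 -88. ]
38 [-88.7 -88.2]
70 [-173.6 -132.4]
```

View pics/s3.png

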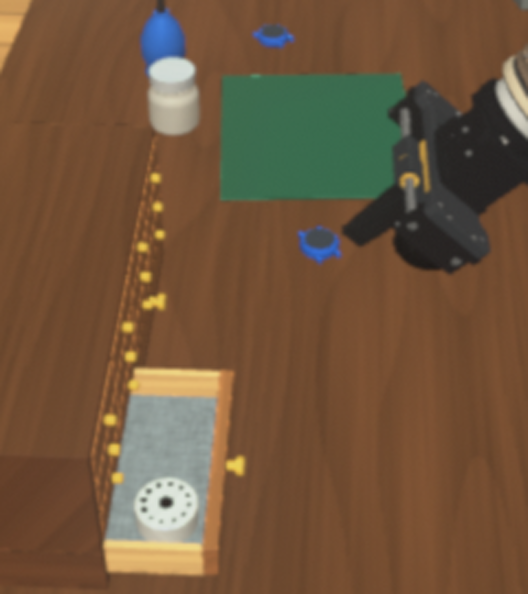

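The right drawer is flush (only its knob shows, at crop (157,300)). The left drawer is still open with the block in it (crop (166,505)), and the bystanders are where they were.

```bash
python3 -c "
from cell import env
print(env.job_done())"
```

```text
the job is handed in; nothing more can be done
None
```

The steel watch case is lying crystal up beside the movement in the right drawer, that drawer is pushed home flush on its catch, and the job is handed in; the left drawer with the block was left open and I saw nothing else disturbed.

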